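# Find the rocking corner of the drilling jig and press its shim flat

## Robot

A 6-joint arm with a two-finger parallel gripper is mounted at the origin on the work surface. World frame = base frame: x ahead of the robot, y to its left, z up, the work surface at z = 0. Lengths are in m, angles in rad, forces in N, time in s.
With the tool pointing down it reaches from about 0.3 to 0.775 m from the base axis. Payload 14.6 kg.
Tool frame: the origin (TCP) lies at the very end of the fingers, on their centre line; the grasp point (between the pads) lies 19 mm behind it; z points along the fingers, y is the line along which they close (so a half turn about z gives the same grasp; the last joint's range is limited). The gripper opens to 94 mm and grips with 3 to 60 N. Pads are 16 mm wide; open, the fingers measure 119 mm over their backs; the gripper's body (75 mm by 177 mm) begins 78 mm behind the grasp point.
Start: joints at [-1.296, 0.3, 1.521, -0, 1.321, -0.067], TCP at [0.184, -0.518, 0.205] pointing down, gripper open.
Joint ranges: [-3.03, 3.03], [-0.79, 2.21], [0.23, 2.52], [-1.04, 4.18], [0, 3.07], [-2.55, 2.55]. Speed limits (rad/s): [2.22, 2.22, 2.57, 3.14, 3.14, 3.14].

## Interface

Orientations are given as [roll, pitch, yaw] about the fixed x, y, z axes, in that order (R = Rz(yaw) Ry(pitch) Rx(roll)).
In Python, from station import ctrl gives the robot as it stands.
- The arm moves only by the tool move_arm, never from a script. Its argument "increments" is a list of rows, each a list of 7 numbers: the opening, from 0 (shut) to 1 (fully open), then the shift along the tool's x, y, z in units of 50 mm (1.0 is 50 mm), then the turn, a rotation vector about the tool's x, y, z in rad. In form: [[claw, tx, ty, tz, rx, ry, rz], ...]. A call has 1 to 20 rows; each row shifts and turns the commanded pose from where the row before left it, along the tool's axes as they then stand; what a row does not reach is not made up. A row lasts 1/10 s, in which the tool goes at most 50 mm and 8.59 degrees, less where a joint would pass 70% of its speed; a pose out of reach is approached as far as the arm can. A call is refused whole if a number of a shift passes 1 or a number of a turn 0.15, either way. A call with a gripper value outside its range is refused whole. The fingers move at their own pace and stop on an object; "force" is the grip in N (left out, the last holds). Time passes only in rows, so rows that do not move let the fingers close. It gives the time, the measured TCP pose, the force, the opening and the grip force at its end, in the units of the state.
- ctrl.get_obs(): the state, without advancing time (a new reading comes with each control period).
- ctrl.camera(name): name is "side" or "top" or "wrist"; returns a dict with "color" (384x512x3 uint8, blue, green, red), "K" (3x3 intrinsics, pixels), "pose" (4x4, takes a point from camera to world coordinates); the wrist camera has in their place "tool_from_camera" (4x4, takes a point from camera to tool coordinates, whose origin is the TCP and whose axes are the flange's). Camera axes: x right, y down, z forward; pixel columns grow to the right and rows downward; lengths in m; the calibration is good to about 2 mm. A picture is of the moment at which its call begins: read the wrist's pose just before it. There is no depth.
- ctrl.hand_in(): hands the job in; it is judged then, once.
Trained networks look in a picture, given as the dict that the camera call returned (one of the last four; its "shot" number tells which), for a name from the list of things; names that differ only in an ending like _2 or _b are one class to them, and where a whole thing is asked for, a point or a joint stands for the part that bears it (a point fixed in the world has none). Each returns a list of dicts, best first, with "conf" (0 to 1); they miss things now and then, are a little off and sometimes report something else, mostly with a low value. They report only what shows in the picture. A call takes as long as a camera call.
- ctrl.cut_out(name, picture): "mask" (384x512 bool, what is visible of it) and "centre" ([row, column] in pixels, amid what is visible of it).
The state is a dict: "time_s": time; "qpos": joint angles; "joint_vel": joint speeds; "tau": joint torques, N m; "ee_pos": TCP position; "eef_rot": TCP orientation; "force": force on the tool from outside, world axes, zero at the start; "moment": the same for the moment, N m; "grip_width": finger opening in m; "grip_force": force on a finger pad.
Only numpy, scipy, OpenCV 4.12 (cv2) and the standard library are available. Lean on these libraries where they do the work, as an engineer would, in place of code of your own. Each camera call takes 0.05 s, during which the arm holds its last target. There are 200 camera calls.

## Task

The plate of the drilling jig rocks at one of its four corners: press the bare plate down with the fingertips over each corner in turn until you find the one that gives. Then press down that corner's upturned shim until it is flat, and finish while still holding it pressed flat; leave the other shims up. Nothing is to be gripped, lifted or shoved out of place, and the things lying around are left alone.

Things in the scene. Friction and masses are not known exactly. Their poses are not given: they have to be found in the camera images.
- board: plywood base board of the drilling jig, 220 (its x) x 300 (its y) x 18 mm, fixed to the bench; origin at the centre of its underside, on the bench top. Four 20 mm tall steel feet stand on it at (+-62, +-85) mm, under the plate's corners, all looking alike. Three are rigid; the fourth, at a corner that changes from start to start, has a sprung pin with 5 mm of travel.
- plate: aluminium jig plate 160 (its x) x 200 (its y) x 8 mm, 1.3 kg, lying loose and level on the feet in line with the board, its top 46 mm above the bench; origin at the centre of its underside. On top: a stop bar 20 x 110 x 12 mm at x = +55 mm, and a fence 60 x 20 x 12 mm at x = -10, y = +45 mm. A press of over 20 N on a shim may tip it.
- corner_a (a point): point on the bare top of the plate straight above the foot at its near left corner (seen from the robot), 15 mm in from the side edge and 18 mm from the end: the place to press to test this corner. If its foot is the sprung one, the corner begins to sink at about 4 N, is 5 mm lower at about 6 N, and comes back up when let go; otherwise it is rigid
- corner_b (a point): point on the bare top of the plate straight above the foot at its far left corner (seen from the robot), 15 mm in from the side edge and 18 mm from the end: the place to press to test this corner. If its foot is the sprung one, the corner begins to sink at about 4 N, is 5 mm lower at about 6 N, and comes back up when let go; otherwise it is rigid
- corner_c (a point): point on the bare top of the plate straight above the foot at its near right corner (seen from the robot), 15 mm in from the side edge and 18 mm from the end: the place to press to test this corner. If its foot is the sprung one, the corner begins to sink at about 4 N, is 5 mm lower at about 6 N, and comes back up when let go; otherwise it is rigid
- corner_d (a point): point on the bare top of the plate straight above the foot at its far right corner (seen from the robot), 15 mm in from the side edge and 18 mm from the end: the place to press to test this corner. If its foot is the sprung one, the corner begins to sink at about 4 N, is 5 mm lower at about 6 N, and comes back up when let go; otherwise it is rigid
- tab_a (a point): the place to press the shim of the near left corner: on its upper face, mid-width, 34 mm out from the plate's side edge. The shim is a plain steel leaf 30 mm wide (plate's x), 2 mm thick, that sticks out 50 mm from under the plate's +y edge, in line with the corner's foot in x, and slopes upward 20 degrees
- shim_a (a joint): bend of the near left shim, rad: 0 = free, sloping up; 0.35 = flat, level with the plate's underside (its press point then lies 12 mm lower, plus 5 to 8 mm if the corner sinks). It springs back when let go. At the press point it starts to bend at 2 N and is flat at about 12 N; it pushes the plate's corner down with it
- tab_b (a point): the place to press the shim of the far left corner: on its upper face, mid-width, 34 mm out from the plate's side edge. The shim is a plain steel leaf 30 mm wide (plate's x), 2 mm thick, that sticks out 50 mm from under the plate's +y edge, in line with the corner's foot in x, and slopes upward 20 degrees
- shim_b (a joint): bend of the far left shim, rad: 0 = free, sloping up; 0.35 = flat, level with the plate's underside (its press point then lies 12 mm lower, plus 5 to 8 mm if the corner sinks). It springs back when let go. At the press point it starts to bend at 2 N and is flat at about 12 N; it pushes the plate's corner down with it
- tab_c (a point): the place to press the shim of the near right corner: on its upper face, mid-width, 34 mm out from the plate's side edge. The shim is a plain steel leaf 30 mm wide (plate's x), 2 mm thick, that sticks out 50 mm from under the plate's -y edge, in line with the corner's foot in x, and slopes upward 20 degrees
- shim_c (a joint): bend of the near right shim, rad: 0 = free, sloping up; 0.35 = flat, level with the plate's underside (its press point then lies 12 mm lower, plus 5 to 8 mm if the corner sinks). It springs back when let go. At the press point it starts to bend at 2 N and is flat at about 12 N; it pushes the plate's corner down with it
- tab_d (a point): the place to press the shim of the far right corner: on its upper face, mid-width, 34 mm out from the plate's side edge. The shim is a plain steel leaf 30 mm wide (plate's x), 2 mm thick, that sticks out 50 mm from under the plate's -y edge, in line with the corner's foot in x, and slopes upward 20 degrees
- shim_d (a joint): bend of the far right shim, rad: 0 = free, sloping up; 0.35 = flat, level with the plate's underside (its press point then lies 12 mm lower, plus 5 to 8 mm if the corner sinks). It springs back when let go. At the press point it starts to bend at 2 N and is flat at about 12 N; it pushes the plate's corner down with it
- bush: bystander, to be left alone: plain steel drill bush (ring 28 mm across, 22 mm tall) standing on the middle of the plate
- offcut: bystander, to be left alone: wood offcut 35 x 120 x 22 mm lying just in front of the board
- tape: bystander, to be left alone: black tape measure, 62 x 30 x 58 mm, standing just beyond the board
- glue: bystander, to be left alone: white glue bottle, 52 mm across, 130 mm tall, to the left of the jig
- driver: bystander, to be left alone: screwdriver, 200 mm long, lying to the right
- tin: bystander, to be left alone: open steel tin, 72 mm across, 50 mm tall, to the right
- block: bystander, to be left alone: wood block 90 x 45 x 45 mm, to the left

How it is judged:
On the way, in this order (a step that is already met when the one before it is completed fails the run):
1. the corner that rocks has been pushed down by pressing on the plate, its shim still up (((z of corner_a in the frame of board below 0.0435 m and value of joint shim_a below 0.03 rad and contact force between the fingers and plate above 2 N) or (z of corner_b in the frame of board below 0.0435 m and value of joint shim_b below 0.03 rad and contact force between the fingers and plate above 2 N) or (z of corner_c in the frame of board below 0.0435 m and value of joint shim_c below 0.03 rad and contact force between the fingers and plate above 2 N) or (z of corner_d in the frame of board below 0.0435 m and value of joint shim_d below 0.03 rad and contact force between the fingers and plate above 2 N))), for 0.05 s.
2. the shim of that corner is pressed flat (((value of joint shim_a above 0.28 rad and z of corner_a in the frame of board below 0.0435 m and value of joint each of shim_b, shim_c, shim_d below 0.12 rad) or (value of joint shim_b above 0.28 rad and z of corner_b in the frame of board below 0.0435 m and value of joint each of shim_a, shim_c, shim_d below 0.12 rad) or (value of joint shim_c above 0.28 rad and z of corner_c in the frame of board below 0.0435 m and value of joint each of shim_a, shim_b, shim_d below 0.12 rad) or (value of joint shim_d above 0.28 rad and z of corner_d in the frame of board below 0.0435 m and value of joint each of shim_a, shim_b, shim_c below 0.12 rad)) and contact force between the fingers and plate above 2 N), for 0.3 s.
At the end, for the whole second after the job is handed in: the fingers still press (more than 2 N) on the jig; the shim of the corner that rocks is bent to at least 0.28 of 0.35 rad and that corner is down by at least 2.5 mm; the other shims are up (under 0.12 rad); the plate is within 15 mm of where it was (all of step 2 and distance of plate from where it was at the start of the episode below 0.015 m); the arm keeps its last pose, push and grip.
It fails at once if the shim of a corner that does not rock is pressed down ((value of joint shim_a above 0.24 rad and z of corner_a in the frame of board above 0.0448 m) or (value of joint shim_b above 0.24 rad and z of corner_b in the frame of board above 0.0448 m) or (value of joint shim_c above 0.24 rad and z of corner_c in the frame of board above 0.0448 m) or (value of joint shim_d above 0.24 rad and z of corner_d in the frame of board above 0.0448 m)).
It fails at once if the plate is lifted or shoved out of place (z of plate in the frame of board above 0.046 m or distance of plate from where it was at the start of the episode above 0.02 m).
It fails at once if a bystander is moved more than 25 mm (distance of any of bush, offcut, tape, glue, driver, tin, block from where it was at the start of the episode above 0.025 m).
It also fails if it takes over 43 s, if anything falls off the work surface, if the arm or the gripper's body presses on something with over 40 N, if the wrist force passes 120 N, or if a joint passes its speed limit or range.

## Working session

There is one attempt and no reset: what is moved stays moved. The work goes in short steps, Python scripts to look and compute and a tool call to move; the robot and the scene stay as the last step left them, time stands still between calls to the robot, and variables do not carry over. Pictures are saved under pics/ and viewed, at most 10 in all, crops included, and the job is handed in when it is done.

Besides the shell and the picture viewer there is one more tool, called after "Request:" as a command line: name --pt "numbers of a row" for each row, then --argument value for the rest. move_arm: Moves the arm, as the interface text tells. Its arguments: {"type":"object","properties":{"increments":{"type":"array","items":{"type":"array","items":{"type":"number"}}},"force":{"type":"number"}},"required":["increments"]}

```bash
mkdir -p pics
python3 - <<'E'
from station import ctrl
import cv2,numpy as np,pickle
o=ctrl.get_obs();print(o)
P={}
for n in("top","side"):
    p=ctrl.camera(n);P[n]=p
    cv2.imwrite(f"pics/{n}0.png",p["color"])
    print(n,p["K"].tolist(),p["pose"].round(4).tolist())
    for t in("plate","board","tab_a","bush"):
        for d in ctrl.cut_out(t,p)[:4]:
            r=cv2.minAreaRect(np.argwhere(d["mask"])[:,::-1].astype(np.float32))
            print(t,round(d["conf"],2),np.round(d["centre"]),d["mask"].sum(),r)
pickle.dump(P,open("p.pkl","wb"))
E
```

```text
{'time_s': 0.0, 'qpos': array([-1.29558140e+00,  3.00458161e-01,  1.52160232e+00,  1.42098474e-05,
        1.32070059e+00, -6.65807844e-02]), 'joint_vel': array([ 5.06047911e-04, -1.94422745e-03,  8.10696290e-05, -2.10323789e-03,
        6.17385153e-05,  1.19285045e-03]), 'tau': array([ 2.00848626e-03, -5.31809449e+01, -3.52735913e+01,  7.08672800e-02,
        2.43178447e-02, -7.34999594e-05]), 'ee_pos': array([ 0.18428539, -0.5179189 ,  0.20488445]), 'eef_rot': array([-3.14042774e+00, -9.14696242e-05,  3.41792134e-01]), 'force': array([ 0.2309305 , -0.07071433,  0.85497309]), 'moment': array([0.02830514, 0.03130973, 0.04336833]), 'grip_force': 0.0, 'grip_width': 0.09387367928438717}
top [[438.5566030484579, 0.0, 258.86180355434516], [0.0, 438.5566030484579, 185.25549680330016], [0.0, 0.0, 1.0]] [[-0.02, -0.9818, 0.1887, 0.3388], [-0.9998, 0.0196, -0.004, 0.0126], [0.0003, -0.1887, -0.982, 1.4227], [0.0, 0.0, 0.0, 1.0]]
plate 0.9 [195. 255.] 3590 ((256.5623474121094, 191.13662719726562), (93.46658325195312, 49.543277740478516), 7.943471908569336)
board 0.8 [214. 252.] 2411 ((256.8502
[... 712 characters left out ...]
), (8.0, 8.0), 90.0)
side [[380.2696599951909, 0.0, 248.52990150872162], [0.0, 380.2696599951909, 191.98487091888165], [0.0, 0.0, 1.0]] [[-0.9834, -0.0807, 0.1624, 0.411], [-0.1812, 0.467, -0.8655, 0.848], [-0.006, -0.8806, -0.4739, 0.5481], [0.0, 0.0, 0.0, 1.0]]
plate 0.74 [210. 243.] 2924 ((238.35650634765625, 204.860107421875), (79.66111755371094, 62.7942008972168), 12.264772415161133)
board 0.8 [236. 237.] 2882 ((236.72219848632812, 219.48779296875), (106.34600830078125, 72.398193359375), 12.380756378173828)
tab_a 0.55 [181. 236.] 82 ((238.0, 179.5), (9.0, 10.0), 90.0)
tab_a 0.5 [232. 244.] 79 ((247.5, 235.0), (6.0, 13.0), 90.0)
bush 0.69 [201. 242.] 79 ((241.5, 198.5), (9.0, 9.0), 90.0)
```

Run:
```python
import cv2,pickle,numpy as np
P=pickle.load(open("p.pkl","rb"))
a=cv2.resize(P["top"]["color"][130:270,170:350],None,fx=4,fy=4,interpolation=cv2.INTER_CUBIC)
cv2.imwrite("pics/topc.png",a)
```

```text
(no output)
```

View pics/topc.png

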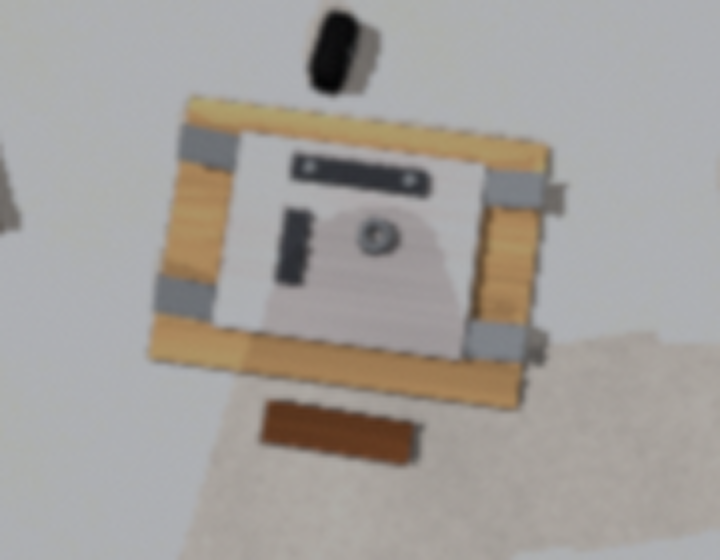

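View pics/side0.png

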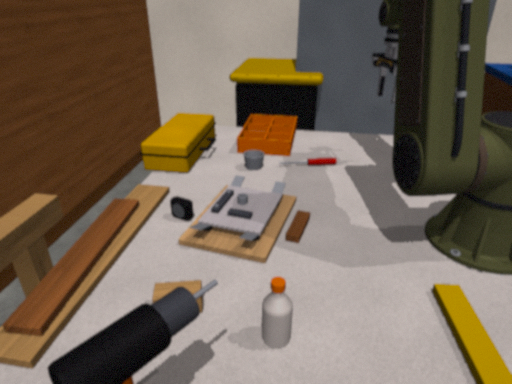

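```bash
cat > h.py <<'E'
import numpy as np,pickle,cv2
from scipy.optimize import least_squares
from scipy.spatial.transform import Rotation as R
def proj(p,X):
    T=np.linalg.inv(p["pose"]); c=X@T[:3,:3].T+T[:3,3]; q=c@p["K"].T; return q[:,:2]/q[:,2:]
def W(s,L):
    c,n=np.cos(s[2]),np.sin(s[2]); L=np.atleast_2d(L).astype(float)
    return np.c_[s[0]+c*L[:,0]-n*L[:,1],s[1]+n*L[:,0]+c*L[:,1],L[:,2]]
sg=np.array([[1,1],[1,-1],[-1,-1],[-1,1]])
M=np.r_[np.c_[sg*[.08,.1],[.046]*4],np.c_[sg*[.11,.15],[.018]*4]]
PT={}
for k,(x,y) in dict(a=(-1,1),b=(1,1),c=(-1,-1),d=(1,-1)).items():
    PT["corner_"+k]=(x*.062,y*.085,.046); PT["tab_"+k]=(x*.062,y*.134,.0385+.0124+.001)
E
python3 - <<'E'
from h import *
P=pickle.load(open("p.pkl","rb"));p=P["top"]
px=np.array([[240,132],[484,166],[462,357],[214,325],[190,96],[549,145],[520,408],[150,361]])/4+[170,130]-.375
f=least_squares(lambda s:(proj(p,W(s,M))-px).ravel(),[.4,0,0])
print(f.x,f.fun.reshape(-1,2).round(2).tolist())
np.save("s.npy",f.x)
for k,v in PT.items(): print(k,W(f.x,v).round(4))
a=P["side"]["color"].copy()
for v in list(W(f.x,M))+[W(f.x,v)[0] for v in PT.values()]:
    u=proj(P["side"],v[None])[0]; cv2.circle(a,tuple(int(round(t*16)) for t in u),16,(0,0,255),-1,shift=4)
cv2.imwrite("pics/sidec.png",cv2.resize(a[165:270,170:320],None,fx=5,fy=5))
# glue: top camera & side ground estimate
def ground(p,uv,z):
    d=p["pose"][:3,:3]@np.linalg.solve(p["K"],[*uv,1]);o=p["pose"][:3,3];return (o+d*(z-o[2])/d[2]).round(3)
print("glue",ground(P["side"],(277,315),.065))
E
```

```text
[ 0.58584623  0.01214902 -0.15055133] [[0.27, -0.12], [0.8, -0.75], [0.39, 0.65], [-0.45, 0.44], [-0.36, 0.25], [0.08, -0.5], [-0.22, 0.18], [-0.5, -0.25]]
corner_a [[0.5373 0.1055 0.046 ]]
tab_a [[0.5446 0.1539 0.0519]]
corner_b [[0.6599 0.0869 0.046 ]]
tab_b [[0.6672 0.1353 0.0519]]
corner_c [[ 0.5118 -0.0626  0.046 ]]
tab_c [[ 0.5044 -0.111   0.0519]]
corner_d [[ 0.6344 -0.0812  0.046 ]]
tab_d [[ 0.627  -0.1296  0.0519]]
glue [0.451 0.385 0.065]
```

View pics/sidec.png

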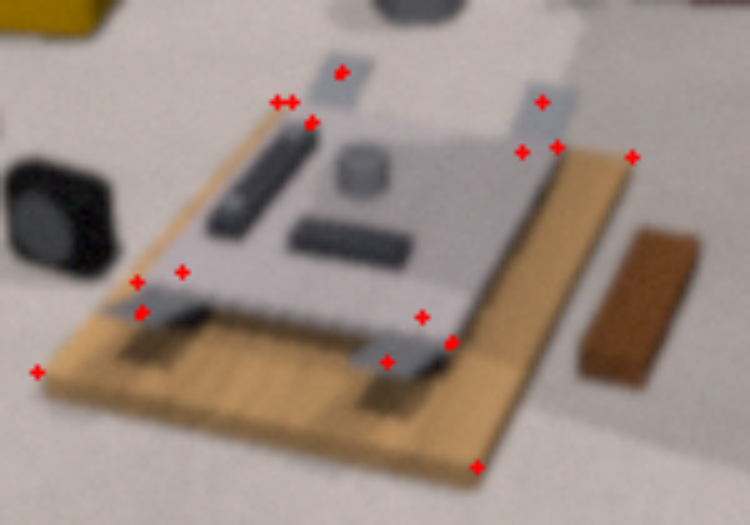

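Request:
move_arm --pt "0 0 0 0 0 0 -0.135" --pt "0 0 0 0 0 0 -0.135" --pt "0 0 0 0 0 0 -0.135" --pt "0 0 0 0 0 0 -0.135" --pt "0 0 0 0 0 0 -0.135" --pt "0 0 0 0 0 0 -0.135" --pt "0 0 0 0 0 0 -0.135" --pt "0 0 0 0 0 0 -0.135" --force 20

```text
time_s: 1.3
ee_pos: [0.1843, -0.5182, 0.2054]
eef_rot: [3.142, -0.0, 1.427]
force: [0.6, 0.5, 0.5]
grip_width: 0.0336
grip_force: 0.0
```

Request:
move_arm --pt "0 0.62 0.32 0 0 0 0" --pt "0 0.62 0.32 0 0 0 0" --pt "0 0.62 0.32 0 0 0 0" --pt "0 0.62 0.32 0 0 0 0" --pt "0 0.62 0.32 0 0 0 0" --pt "0 0.62 0.32 0 0 0 0" --pt "0 0.62 0.32 0 0 0 0" --pt "0 0.62 0.32 0 0 0 0" --pt "0 0.62 0.32 0 0 0 0" --pt "0 0.62 0.32 0 0 0 0" --pt "0 0.62 0.32 0 0 0 0" --pt "0 0.62 0.32 0 0 0 0" --pt "0 0.62 0.32 0 0 0 0" --pt "0 0.62 0.32 0 0 0 0" --pt "0 0.62 0.32 0 0 0 0" --pt "0 0.62 0.32 0 0 0 0"

```text
time_s: 2.9
ee_pos: [0.5118, -0.0643, 0.2055]
eef_rot: [3.141, 0.0, 1.422]
force: [0.5, 0.3, 0.1]
grip_width: 0.0005
grip_force: 0.0
```

Request:
move_arm --pt "0 0 0 0.7 0 0 0" --pt "0 0 0 0.7 0 0 0" --pt "0 0 0 0.7 0 0 0" --pt "0 0 0 0.7 0 0 0" --pt "0 0 0 0 0 0 0" --pt "0 0 0 0 0 0 0"

```text
time_s: 3.5
ee_pos: [0.5114, -0.0657, 0.0663]
eef_rot: [-3.142, -0.0, 1.422]
force: [0.6, -0.5, 0.8]
grip_width: 0.0006
grip_force: 0.0
```

Run:
```python
from h import *
from station import ctrl
s=np.load("s.npy")
o=ctrl.get_obs();p=ctrl.camera("side");a=p["color"].copy()
print(o["ee_pos"],o["force"])
w=ctrl.camera("wrist")
T=np.eye(4);T[:3,:3]=R.from_euler("xyz",o["eef_rot"]).as_matrix();T[:3,3]=o["ee_pos"]
b=w["color"].copy();q=dict(w);q["pose"]=T@w["tool_from_camera"]
X=np.r_[W(s,M[:4]),[W(s,v)[0] for v in PT.values()]]
for im,c in((a,p),(b,q)):
    for u in proj(c,X):
        if abs(u).max()<2000: cv2.circle(im,tuple(int(round(t*16)) for t in u),24,(0,0,255),-1,shift=4)
A=cv2.resize(a[130:270,170:320],(411,384));cv2.imwrite("pics/m1.png",cv2.resize(np.hstack([A,b]),(800,333)))
```

```text
[ 0.51143401 -0.06574307  0.06630987] [ 0.55069339 -0.51028081  0.83008743]
```

View pics/m1.png

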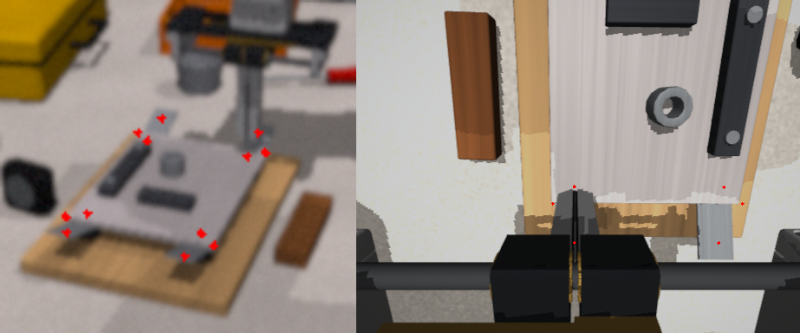

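Request:
move_arm --pt "0 0 -0.02 0.2 0 0 0" --pt "0 0.03 0 0.14 0 0 0" --pt "0 0 0 0.03 0 0 0" --pt "0 0 0 0.03 0 0 0" --pt "0 0 0 0.02 0 0 0" --pt "0 0 0 0.02 0 0 0"

```text
time_s: 4.2
ee_pos: [0.5102, -0.0639, 0.0458]
eef_rot: [-3.141, -0.0, 1.422]
force: [-22.7, 4.0, 46.9]
grip_width: 0.0002
grip_force: 24.0
```

Request:
move_arm --pt "0 0 0 -0.46 0 0 0" --pt "0 0 0.5 0 0 0 0" --pt "0 0 0.5 0 0 0 0" --pt "0 0.03 0.5 0 0 0 0" --pt "0 0 0.5 0 0 0 0" --pt "0 0 0.5 0 0 0 0" --pt "0 0 0 0 0 0 0" --pt "0 0 0 0 0 0 0"

```text
time_s: 5.0
ee_pos: [0.6338, -0.081, 0.0659]
eef_rot: [-3.141, -0.0, 1.422]
force: [-0.7, -0.1, -1.1]
grip_width: 0.0004
grip_force: 0.0
```

Now press to about 0.045.

Request:
move_arm --pt "0 0 0 0.2 0 0 0" --pt "0 0 0 0.14 0 0 0" --pt "0 0 0 0.03 0 0 0" --pt "0 0 0 0.03 0 0 0" --pt "0 0 0 0.02 0 0 0" --pt "0 0 0 0 0 0 0"

```text
time_s: 5.6
ee_pos: [0.6342, -0.0811, 0.0458]
eef_rot: [3.142, -0.0, 1.422]
force: [-2.9, 1.2, 3.6]
grip_width: 0.0007
grip_force: 2.2
```

Request:
move_arm --pt "0 0 0 0.02 0 0 0" --pt "0 0 0 0.02 0 0 0" --pt "0 0 0 0 0 0 0"

```text
time_s: 5.9
ee_pos: [0.6344, -0.0812, 0.0438]
eef_rot: [3.141, 0.0, 1.422]
force: [-3.4, 0.1, 5.2]
grip_width: 0.0005
grip_force: 2.9
```

Request:
move_arm --pt "0 0 0 0.02 0 0 0" --pt "0 0 0 0.02 0 0 0" --pt "0 0 0 0.02 0 0 0" --pt "0 0 0 0 0 0 0" --pt "0 0 0 0 0 0 0"

```text
time_s: 6.4
ee_pos: [0.6346, -0.0813, 0.0416]
eef_rot: [3.14, 0.0, 1.422]
force: [-5.9, 0.7, 11.2]
grip_width: 0.0001
grip_force: 5.3
```

Request:
move_arm --pt "0 0 0 -0.5 0 0 0" --pt "0 -0.3 0 0 0 0 0" --pt "0 -0.3 0 0 0 0 0" --pt "0 -0.3 0 0 0 0 0" --pt "0 0 0 0 0 0 0" --pt "0 0 0 0 0 0 0"

```text
time_s: 7.0
ee_pos: [0.6272, -0.1261, 0.0647]
eef_rot: [-3.141, -0.0, 1.421]
force: [0.3, 0.3, 0.1]
grip_width: 0.0001
grip_force: 0.0
```

Run:
```python
from h import *
from station import ctrl
s=np.load("s.npy")
o=ctrl.get_obs();p=ctrl.camera("side");a=p["color"].copy();print(o["ee_pos"])
w=ctrl.camera("wrist")["color"]
A=cv2.resize(a[130:270,170:320],(411,384),interpolation=cv2.INTER_CUBIC);cv2.imwrite("pics/m2.png",cv2.resize(np.hstack([A,w]),(800,333)))
```

```text
[ 0.62719275 -0.1261282   0.06474181]
```

View pics/m2.png

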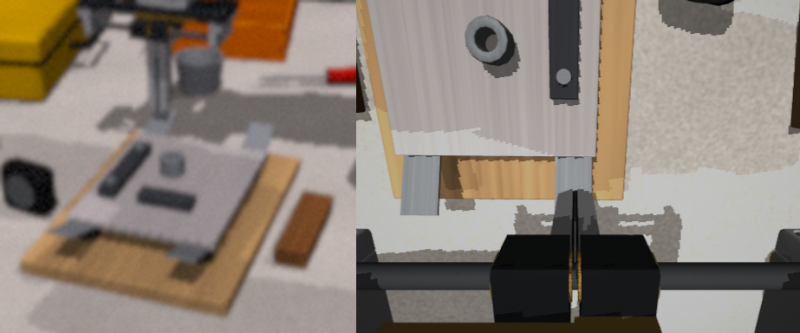

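The side and wrist views show the fingers centred over shim d (wrist column 575, shim spanning 556–594). All the shims are still up.

Request:
move_arm --pt "0 0 0 0.2 0 0 0" --pt "0 0 0 0.1 0 0 0" --pt "0 0 0 0.05 0 0 0" --pt "0 0 0 0.05 0 0 0" --pt "0 0 0 0.04 0 0 0" --pt "0 0 0 0 0 0 0"

```text
time_s: 7.7
ee_pos: [0.6277, -0.1258, 0.0435]
eef_rot: [3.141, 0.0, 1.422]
force: [0.9, -2.2, 5.4]
grip_width: 0.0007
grip_force: 2.3
```

Request:
move_arm --pt "0 0 0 0.04 0 0 0" --pt "0 0 0 0.04 0 0 0" --pt "0 0 0 0.03 0 0 0" --pt "0 0 0 0 0 0 0"

```text
time_s: 8.1
ee_pos: [0.6277, -0.1262, 0.0385]
eef_rot: [3.141, 0.001, 1.422]
force: [-1.3, -4.3, 8.1]
grip_width: 0.0003
grip_force: 3.8
```

Request:
move_arm --pt "0 0 0 0.03 0 0 0" --pt "0 0 0 0.03 0 0 0" --pt "0 0 0 0 0 0 0" --pt "0 0 0 0 0 0 0"

```text
time_s: 8.5
ee_pos: [0.6277, -0.1264, 0.0359]
eef_rot: [3.141, 0.001, 1.422]
force: [-3.4, -5.6, 10.5]
grip_width: 0.0005
grip_force: 5.0
```

Request:
move_arm --pt "0 0 0 0.02 0 0 0" --pt "0 0 0 0.01 0 0 0" --pt "0 0 0 0 0 0 0" --pt "0 0 0 0 0 0 0"

```text
time_s: 8.9
ee_pos: [0.6277, -0.1264, 0.0348]
eef_rot: [3.141, 0.001, 1.422]
force: [-6.6, -5.6, 12.6]
grip_width: 0.0004
grip_force: 6.7
```

Run:
```python
from station import ctrl
import cv2
o=ctrl.get_obs();print(o["ee_pos"],o["force"])
p=ctrl.camera("side")["color"];w=ctrl.camera("wrist")["color"]
A=cv2.resize(p[160:260,170:320],(576,384),interpolation=cv2.INTER_CUBIC);cv2.imwrite("pics/m3.png",A)
print(ctrl.get_obs()["force"])
```

```text
[ 0.62770746 -0.12643729  0.03475277] [-6.5698717  -5.62822105 12.60630049]
[-4.67494677 -4.83635931 12.95633697]
```

View pics/m3.png

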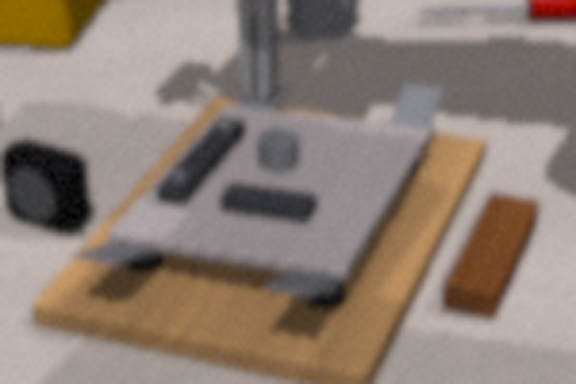

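Request:
move_arm --pt "0 0 0 0.01 0 0 0" --pt "0 0 0 0.01 0 0 0" --pt "0 0 0 0 0 0 0" --pt "0 0 0 0 0 0 0"

```text
time_s: 9.4
ee_pos: [0.6278, -0.1265, 0.034]
eef_rot: [3.14, 0.001, 1.422]
force: [-4.7, -5.2, 16.0]
grip_width: 0.0004
grip_force: 8.0
```

Request:
move_arm --pt "0 0 0 0 0 0 0" --pt "0 0 0 0 0 0 0" --pt "0 0 0 0 0 0 0" --pt "0 0 0 0 0 0 0" --pt "0 0 0 0 0 0 0"

```text
time_s: 9.9
ee_pos: [0.6278, -0.1264, 0.034]
eef_rot: [3.14, 0.001, 1.422]
force: [-7.0, -4.5, 16.0]
grip_width: 0.0009
grip_force: 8.0
```

Run:
```python
from station import ctrl
o=ctrl.get_obs();print(o["ee_pos"],o["force"])
if 11<o["force"][2]<20: print(ctrl.hand_in())
```

```text
[ 0.62776322 -0.12644903  0.03404919] [-6.96757141 -4.49499723 15.99016209]
the job is handed in; nothing more can be done
None
```

The far right corner (d) is the one that rocks: it sank about 4 mm under a bare-plate press, while near right (c) stayed rigid and a and b were not tested. I handed the job in at about 10 s with its shim held down at 16 N; flatness is judged from fingertip height and rising stiffness, and the hand-in returned no verdict.

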